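# Ink the rubber stamp and hold it on the form

### The job

Take the wooden rubber stamp by its handle, press it upright onto the middle of the open ink pad, then press it upright and square inside the red frame on the form, touching the form nowhere else. The form lies on a sprung plate: push lightly, with about 5 N, so that the plate sinks about halfway and never bottoms out hard. Finish while still gripping the stamp and holding it there at that pressure, and do not disturb the other things on the desk.

Things in the scene. Friction and masses are not known exactly. Their poses are not given: they have to be found in the camera images.
- stamp: Loose wooden rubber stamp, 69 mm tall, 50 to 90 g, standing upright on the desk. Foot block 24 (x) x 60 (y) x 14 mm; above it a round neck 18 mm thick (height 14 to 34 mm) and a round knob handle 24 mm thick (height 34 to 69 mm), to be gripped from above. Origin: centre of the stamping face (underside); z up out of the handle, y along the 60 mm side. Either way round is the same.
- ink_pad: Red stamp pad tin, fixed to the desk, lid standing open. Tin 71 (x) x 110 (y) mm, rigid top face 12 mm above its origin; origin: centre of its underside, on the desk. The lid is hinged along the +x edge, stands about upright, and reaches about 85 mm above the desk there.
- ink_pad_lid (a joint): Hinge of the ink pad's lid, rad: 0 shut, 1.83 fully open; it starts at 1.65 or more and may be left alone.
- form_stand: Low grey stand, 170 (x) x 140 (y) mm, fixed to the desk, that carries on four short legs a sprung aluminium plate, 160 (x) x 130 (y) mm, with the white form on it; the paper is 33 mm above the desk. Origin: centre of its underside, on the desk.
- frame (a point): Centre of the red printed frame on the form, at paper height (33 mm above the desk unpressed, and sinks with the plate). Frame 44 (x) x 84 (y) mm; the stamp's 60 mm side goes along the frame's 84 mm side (y). It lies 22 mm from the plate's middle towards the plate's -x edge.
- platen (a joint): How far the plate is pressed down, m: 0 free, 0.010 at its stop. It begins to sink at about 1 N and then takes about 1 N per mm (about 5 N at 4 mm); it springs back.
- mug: Blue-green coffee mug, 86 x 123 x 90 mm, loose bystander; origin: centre of its underside.
- glue_stick: White glue stick with red cap, 25 mm thick, 88 mm tall, standing, loose bystander; origin: centre of its underside.
- stapler_plum: Plum stapler, 36 x 153 x 60 mm, loose bystander; origin: centre of its underside.
- stapler_teal: Teal stapler, 36 x 153 x 60 mm, loose bystander; origin: centre of its underside.
Things that resemble listed ones, but are neither listed nor needed, are in the scene too. What is meant by the stamp is not pink or white, and is the larger of those in its own colour.

How it is judged:
By the outcome, as a careful person would: the job done as asked, in the order asked, and still so for the second after the job is handed in, while the arm keeps its last pose, push and grip.
It also fails if it takes over 48 s, if anything falls off the work surface, if the arm or the gripper's body presses on something with over 40 N, if the wrist force passes 120 N, or if a joint passes its speed limit or range.

### The arm

A 6-joint arm with a two-finger parallel gripper is mounted at the origin on a cart in front of the work surface, level with it; the furniture and walls round the work are solid. World frame = base frame: x ahead of the robot, y to its left, z up, the work surface at z = 0. Lengths are in m, angles in rad, forces in N, time in s.
With the tool pointing down it reaches from about 0.35 to 0.775 m from the base axis. Payload 7.3 kg.
Tool frame: the origin (TCP) lies at the very end of the fingers, on their centre line; the grasp point (between the pads) lies 19 mm behind it; z points along the fingers, y is the line along which they close (so a half turn about z gives the same grasp; the last joint's range is limited). The gripper opens to 92 mm and grips with 3 to 60 N. Pads are 19 mm wide; open, the fingers measure 130 mm over their backs; the gripper's body (75 mm by 190 mm) begins 47 mm behind the grasp point.
Start: joints at [1.198, 0.342, 1.524, -0, 1.275, -0.146], TCP at [0.118, 0.512, 0.227] pointing down, gripper open.
Joint ranges: [-2.53, 2.53], [-0.77, 2.02], [0.04, 2.7], [-1, 4.14], [0.28, 2.66], [-3.11, 3.11]. Speed limits (rad/s): [2.57, 2.57, 3.14, 3.14, 3.14, 3.14].

### API

Orientations are given as a rotation vector (axis times angle).
In Python, from bench import bot gives the robot as it stands.
- The arm moves only by the tool apply_moves, never from a script. Its argument "plan" is a list of rows, each an object with "fingers": the closure, from -1 (fully open) to 1 (shut); "delta_pos": the shift along the tool's x, y, z in units of 30 mm (1.0 is 30 mm), a list of three; "twist": the turn about the tool's z in units of 5 degrees (1.0 is 5 degrees). In form: [{"fingers": fingers, "delta_pos": [tx, ty, tz], "twist": twist}, ...]. A call has 1 to 12 rows; each row is the pose to reach, as a shift and turn from the pose commanded when the call began, along the tool's axes at that moment; what a row does not reach only later rows make up. A row lasts 1/12 s, in which the tool goes at most 41.7 mm and 7.16 degrees, less where a joint would pass 70% of its speed; a pose out of reach is approached as far as the arm can. A call with a gripper value outside its range is refused whole. The fingers move at their own pace and stop on an object; "newtons" is the grip in N (left out, the last holds). Time passes only in rows, so rows that repeat a pose let the fingers close. It gives the time, the measured TCP pose, the force, the opening and the grip force at its end, in the units of the state.
- bot.state(): the state, without advancing time (a new reading comes with each control period).
- bot.capture(name): name is "scene" or "top" or "wrist"; returns (picture, depth): 384x512x3 uint8, red, green, blue; 384x512 float32, m along the optical axis (not along the pixel's ray), 0 where there is no reading.
- bot.camera_params(name): a dict with "fx", "fy", "cx", "cy" (pixels), "xyz" and "orientation" of the camera in the world; the wrist camera has in their place "hand_eye" (4x4, takes a point from camera to tool coordinates, whose origin is the TCP and whose axes are the flange's). Camera axes: x right, y up, looking along -z (the intrinsics and any distortion apply to the point x, -y, -z); pixel columns grow to the right and rows downward; lengths in m; the calibration is good to about 2 mm. The wrist camera is an equidistant fisheye: a pixel r from the principal point sees the ray r / f radians off the axis. A picture is of the moment at which its call begins: read the wrist's pose just before it. camera_params takes no time and is no camera call.
- bot.hand_in(): hands the job in; it is judged then, once.
Trained networks look in the newest picture that a camera, given by its name, has taken for a name from the list of things; names that differ only in an ending like _2 or _b are one class to them, and where a whole thing is asked for, a point or a joint stands for the part that bears it (a point fixed in the world has none). Each returns a list of dicts, best first, with "p" (0 to 1); they miss things now and then, are a little off and sometimes report something else, mostly with a low value. They report only what shows in the picture. A call takes as long as a camera call. They do not tell look-alikes from the thing itself.
- bot.cut_out(label, camera): "region" (384x512 bool, what is visible of it).
- bot.place_of(label, camera): "at" ([x, y, z] in m, in world coordinates, good to about 4 mm: a listed point, or the origin of a listed thing).
The state is a dict: "time_s": time; "joint_pos": joint angles; "dq": joint speeds; "tau": joint torques, N m; "tcp_pos": TCP position; "orientation": TCP orientation; "ft_force": force on the tool from outside, world axes, zero at the start; "moment": the same for the moment, N m; "width": finger opening in m; "gripper_force": force on a finger pad.
Only numpy, scipy, OpenCV 4.12 (cv2) and the standard library are available. Lean on these libraries where they do the work, as an engineer would, in place of code of your own. Each camera call takes 0.05 s, during which the arm holds its last target. There are 200 camera calls.

## Working session

There is one attempt and no reset: what is moved stays moved. The work goes in short steps, Python scripts to look and compute and a tool call to move; the robot and the scene stay as the last step left them, time stands still between calls to the robot, and variables do not carry over. Pictures are saved under pics/ and viewed, at most 10 in all, crops included, and the job is handed in when it is done.

Besides the shell and the picture viewer there is one more tool, called after "Emit:" as a command line: name --argument value ..., lists and objects as JSON in quotes. apply_moves: Moves the arm, as the interface text tells. Its arguments: {"type":"object","properties":{"plan":{"type":"array"},"newtons":{"type":"number"}},"required":["plan"]}

```bash
mkdir -p pics; ls
cat > h.py <<'E'
from bench import bot
import numpy as np, cv2
from scipy.spatial.transform import Rotation as R
def save(img,n): cv2.imwrite('pics/'+n+'.png',cv2.cvtColor(img,cv2.COLOR_RGB2BGR))
def cloud(cam,d):
    "world xyz per pixel, fixed cameras"
    p=bot.camera_params(cam); v,u=np.mgrid[:384,:512]
    P=np.stack([(u-p['cx'])/p['fx']*d,-(v-p['cy'])/p['fy']*d,-d],-1)
    o=np.array(p['orientation'])
    return P@R.from_rotvec(o).as_matrix().T+np.array(p['xyz'])
E
python3 - <<'E'
from h import *
s=bot.state(); print(s)
ims=[]
for c in ['scene','top']:
    print(c,bot.camera_params(c))
    im,d=bot.capture(c); ims.append(im); np.savez(c+'.npz',im=im,d=d)
    for l in ['stamp','ink_pad','form_stand','frame','mug','glue_stick','stapler_plum']:
        print(c,l,[(round(r['p'],2),np.round(r['at'],3).tolist()) for r in bot.place_of(l,c)])
print(bot.camera_params('wrist'))
save(cv2.resize(ims[1],(800,600)),'top0'); save(cv2.resize(ims[0],(800,600)),'scene0')
E
```

```text
pics
{'time_s': 0.0, 'joint_pos': array([ 1.19801088e+00,  3.42751254e-01,  1.52501099e+00,  2.49701620e-06,
        1.27535413e+00, -1.45963663e-01]), 'dq': array([-0.00090342, -0.00056582,  0.00020939,  0.00115674, -0.00044402,
        0.00134821]), 'tau': array([-2.66497394e-03, -4.31242275e+01, -2.44206047e+01,  7.15786382e-02,
        5.60402346e-02, -8.17010391e-05]), 'tcp_pos': array([0.11787818, 0.51119452, 0.22603224]), 'orientation': array([-3.55484093e-01, -3.12101912e+00,  2.31213485e-03]), 'ft_force': array([ 0.34395913,  0.40589871, -0.35710702]), 'moment': array([0.04481713, 0.02377973, 0.04606785]), 'gripper_force': 0.0, 'width': 0.091735799571306}
scene {'fx': 431.25210225095645, 'fy': 431.25210225095645, 'cx': 258.6896982371293, 'cy': 197.47857336505007, 'xyz': array([-0.24073952, -0.59337629,  0.64403664]), 'orientation': array([ 0.94042097, -0.48990225, -0.88556265])}
scene stamp [(0.89, [0.45, -0.126, 0.002]), (0.63, [0.374, -0.136, 0.001]), (0.61, [0.465, -0.032, 0.004]), (0.56, [0.532, -0.158, 0.001])]
scene ink_pad [(0.6, [0.514, -0.301, 0.001])]
scene form_st
[... 671 characters left out ...]
696, 0.15, 0.0])]
top form_stand [(0.56, [0.521, 0.111, -0.003])]
top frame [(0.78, [0.496, 0.107, 0.034])]
top mug [(0.57, [0.71, 0.028, -0.006])]
top glue_stick [(0.68, [0.686, -0.316, -0.001])]
top stapler_plum [(0.76, [0.693, 0.279, 0.001])]
{'fx': 297.3186396354542, 'fy': 297.3186396354542, 'cx': 257.3470377767141, 'cy': 188.9359094342448, 'hand_eye': array([[ 5.53169777e-04,  9.62026384e-01,  2.72955914e-01,
         7.36117828e-02],
       [ 9.99999830e-01, -5.82311264e-04,  2.57518358e-05,
         1.28557466e-03],
       [ 1.83719249e-04,  2.72955854e-01, -9.62026542e-01,
        -1.57676675e-01],
       [ 0.00000000e+00,  0.00000000e+00,  0.00000000e+00,
         1.00000000e+00]])}
```

View pics/top0.png

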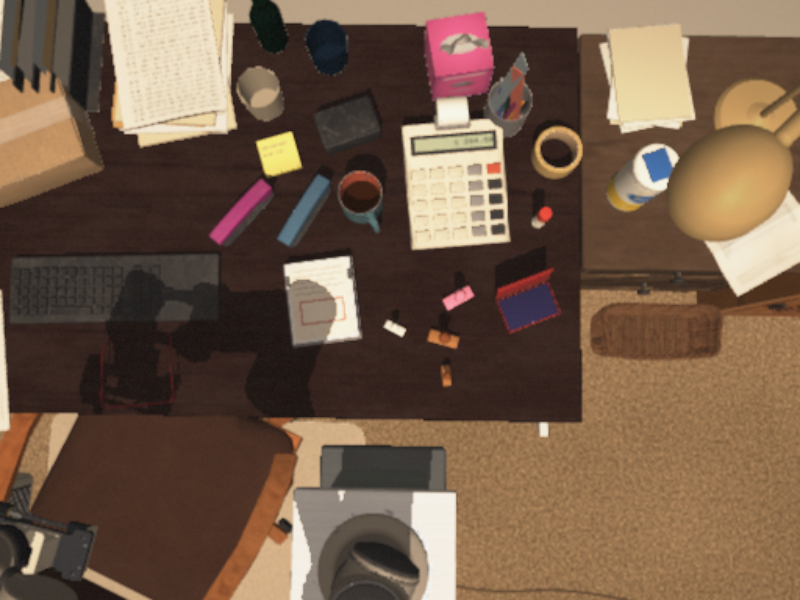

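View pics/scene0.png

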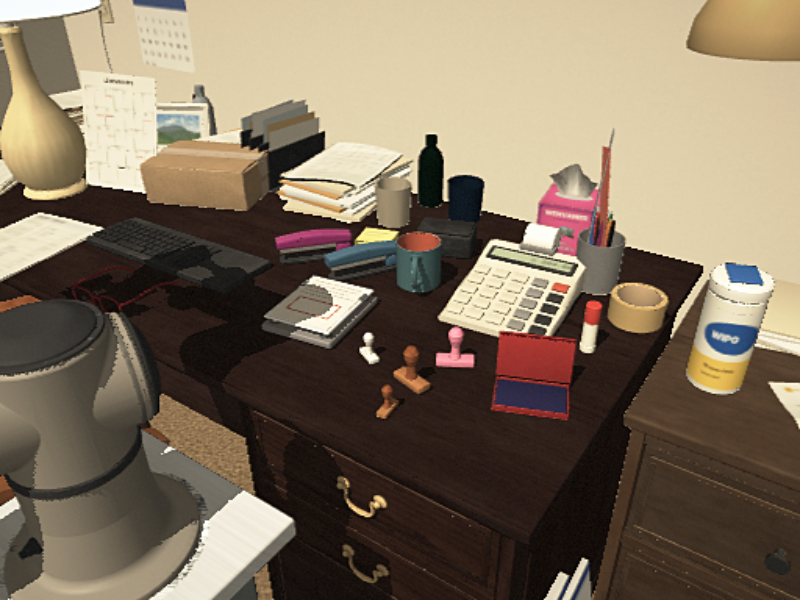

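Stamp candidates in the top picture (800x600) are white (395,327), pink (458,298), larger brown (443,339) and smaller brown (446,375). The larger brown one at (443,339) fits, being neither pink nor white and the bigger of the two brown ones. I'll confirm it in a crop and measure yaws.

Run:
```python
from h import *
T=np.load('top.npz');S=np.load('scene.npz')
for c,D in (('scene',S),('top',T)):
    P=cloud(c,D['d'])
    # make detectors use newest pictures
    for l,zr in (('stamp',(0.004,0.018)),('stamp',(0.04,0.09)),('ink_pad',(0.004,0.02)),('form_stand',(0.028,0.04))):
        for r in bot.cut_out(l,c):
            m=r['region']&(D['d']>0); Q=P[m]; Q=Q[(Q[:,2]>zr[0])&(Q[:,2]<zr[1])]
            if len(Q)<8: print(c,l,round(r['p'],2),'few');continue
            rc=cv2.minAreaRect((Q[:,:2]*1000).astype(np.float32))
            print(c,l,zr,round(r['p'],2),len(Q),np.round(rc[0]),np.round(rc[1]),round(rc[2],1),'z',np.round(np.percentile(P[m][:,2],[5,50,95]),3), 'med',np.round(np.median(Q,0),3))
    im=D['im'].astype(int)
    red=(im[...,0]>im[...,1]*1.35)&(im[...,0]>90)&(abs(P[...,2]-0.033)<.02)&(np.hypot(P[...,0]-.496,P[...,1]-.107)<.056)
    Q=P[red]; rc=cv2.minAreaRect((Q[:,:2]*1000).astype(np.float32)); print(c,'frame',red.sum(),rc)
a=cv2.resize(S['im'][195:275,220:380],(800,400),interpolation=cv2.INTER_CUBIC); save(a,'crop1')
```

```text
scene stamp (0.004, 0.018) 0.91 178 [ 446. -131.] [61. 24.] 75.6 z [0.004 0.015 0.066] med [ 0.441 -0.138  0.013]
scene stamp (0.004, 0.018) 0.71 181 [ 529. -159.] [27. 58.] 30.6 z [-0.     0.014  0.067] med [ 0.525 -0.164  0.013]
scene stamp (0.004, 0.018) 0.64 70 [465. -34.] [43. 16.] 68.3 z [0.003 0.012 0.046] med [ 0.463 -0.039  0.009]
scene stamp (0.004, 0.018) 0.44 92 [ 375. -137.] [41. 15.] 5.5 z [-0.     0.01   0.045] med [ 0.37  -0.141  0.009]
scene stamp (0.04, 0.09) 0.91 82 [ 443. -132.] [17. 16.] 33.4 z [0.004 0.015 0.066] med [ 0.44  -0.134  0.06 ]
scene stamp (0.04, 0.09) 0.71 96 [ 527. -160.] [20. 21.] 68.7 z [-0.     0.014  0.067] med [ 0.524 -0.162  0.06 ]
scene stamp (0.04, 0.09) 0.64 26 [465. -34.] [11. 15.] 22.1 z [0.003 0.012 0.046] med [ 0.464 -0.037  0.045]
scene stamp (0.04, 0.09) 0.44 30 [ 373. -137.] [14. 12.] 86.0 z [-0.     0.01   0.045] med [ 0.372 -0.138  0.044]
scene ink_pad (0.004, 0.02) 0.87 1157 [ 574. -275.] [204. 112.] 22.1 z [0.002 0.018 0.078] med [ 0.518 -0.299  0.009]
scene ink_pad (0.004, 0.02) 0.25 114 [751.  58.] [159.  90.] 30.2 z [0.009 0.
[... 686 characters left out ...]
ed [ 0.447 -0.129  0.064]
top stamp (0.04, 0.09) 0.53 120 [ 557. -281.] [ 10. 106.] 23.1 z [-0.     0.008  0.079] med [ 0.555 -0.277  0.061]
top stamp (0.04, 0.09) 0.48 45 [ 529. -158.] [18. 22.] 5.5 z [0.009 0.016 0.07 ] med [ 0.529 -0.159  0.065]
top ink_pad (0.004, 0.02) 0.71 632 [ 517. -298.] [ 74. 111.] 21.4 z [0.    0.008 0.061] med [ 0.516 -0.299  0.008]
top ink_pad (0.004, 0.02) 0.26 16 [509.  91.] [123. 168.] 42.4 z [0.027 0.032 0.037] med [0.474 0.1   0.013]
top form_stand (0.028, 0.04) 0.96 1917 [519. 113.] [160. 130.] 8.3 z [0.013 0.031 0.037] med [0.518 0.113 0.032]
top frame 26 ((496.7694396972656, 122.53455352783203), (45.56446075439453, 62.732059478759766), 8.463756561279297)
```

View pics/crop1.png

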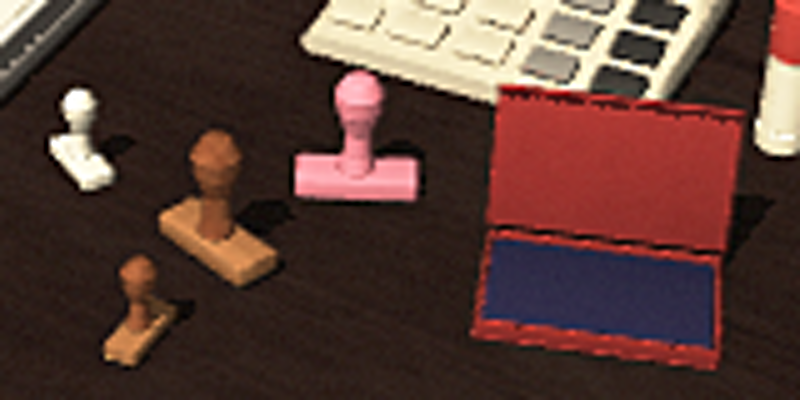

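The crop confirms it: the larger wooden stamp is at crop (218,210), the pink one at (357,140), the small brown one at (140,310) and the white one at (80,140). Stamp ≈ (0.447,-0.129), with its long axis at 75.6°. Next I work out the first moves.

```bash
cat >> h.py <<'E'
def go(xyz,ydeg,frm=None,show=True):
    "units from pose frm=(xyz, deg of tool y) (default measured) to the target"
    s=bot.state(); M=R.from_rotvec(s['orientation']).as_matrix(); y0=np.degrees(np.arctan2(M[1,1],M[0,1])); p=s['tcp_pos']
    if frm is not None:
        p=np.array(frm[0]); y0=frm[1]; a=np.radians(y0); y=np.array([np.cos(a),np.sin(a),0]); z=np.array([0,0,-1.]); M=np.c_[np.cross(y,z),y,z]
    tw=-((ydeg-y0+90)%180-90)/5
    d=M.T@(np.array(xyz)-p)/.03
    if show: print('delta',np.round(d,3),'twist',round(tw,3))
    return d,tw
def st():
    s=bot.state(); M=R.from_rotvec(s['orientation']).as_matrix()
    print('t',round(s['time_s'],2),'tcp',np.round(s['tcp_pos'],4),'ydeg',round(np.degrees(np.arctan2(M[1,1],M[0,1])),2),'tilt',np.round(M[:2,2],4),'F',np.round(s['ft_force'],2),'w',round(s['width'],4),'g',round(s['gripper_force'],2))
E
python3 - <<'E'
from h import *
st(); go((.38,.2,.22),75.6); go((.447,-.129,.16),75.6)
E
```

```text
t 1.2 tcp [0.118  0.5116 0.2268] ydeg 77.01 tilt [0.     0.0001] F [-0.02 -0.   -0.68] w 0.0915 g 0.0
delta [-10.844  -8.157   0.224] twist 0.281
delta [-15.486 -18.341   2.223] twist 0.281
```

Emit:
apply_moves --plan '[{"fingers":-0.3,"delta_pos":[-10.84,-8.16,0.2],"twist":0.28},{"fingers":-0.3,"delta_pos":[-10.84,-8.16,0.2],"twist":0.28},{"fingers":-0.3,"delta_pos":[-10.84,-8.16,0.2],"twist":0.28},{"fingers":-0.3,"delta_pos":[-10.84,-8.16,0.2],"twist":0.28},{"fingers":-0.3,"delta_pos":[-10.84,-8.16,0.2],"twist":0.28},{"fingers":-0.3,"delta_pos":[-10.84,-8.16,0.2],"twist":0.28},{"fingers":-0.3,"delta_pos":[-10.84,-8.16,0.2],"twist":0.28},{"fingers":-0.3,"delta_pos":[-10.84,-8.16,0.2],"twist":0.28},{"fingers":-0.3,"delta_pos":[-15.49,-18.34,2.2],"twist":0.28},{"fingers":-0.3,"delta_pos":[-15.49,-18.34,2.2],"twist":0.28},{"fingers":-0.3,"delta_pos":[-15.49,-18.34,2.2],"twist":0.28},{"fingers":-0.3,"delta_pos":[-15.49,-18.34,2.2],"twist":0.28}]'

```text
time_s: 2.2
tcp_pos: [0.3797, 0.0965, 0.1968]
orientation: [0.393, 3.116, 0.001]
ft_force: [1.1, 0.4, -0.1]
width: 0.0595
gripper_force: 0.0
```

Emit:
apply_moves --plan '[{"fingers":-0.3,"delta_pos":[-3.8,-6.2,1.0],"twist":0},{"fingers":-0.3,"delta_pos":[-3.8,-6.2,1.0],"twist":0},{"fingers":-0.3,"delta_pos":[-3.8,-6.2,1.0],"twist":0},{"fingers":-0.3,"delta_pos":[-3.8,-6.2,1.0],"twist":0},{"fingers":-0.3,"delta_pos":[-3.8,-6.2,1.0],"twist":0},{"fingers":-0.3,"delta_pos":[-3.8,-6.2,1.0],"twist":0},{"fingers":-0.3,"delta_pos":[-3.8,-6.2,1.0],"twist":0},{"fingers":-0.3,"delta_pos":[-3.8,-6.2,1.0],"twist":0},{"fingers":-0.3,"delta_pos":[-3.8,-6.2,1.0],"twist":0}]'

```text
time_s: 2.95
tcp_pos: [0.4432, -0.1089, 0.1668]
orientation: [-0.393, -3.116, -0.001]
ft_force: [-0.4, 0.4, -0.6]
width: 0.0598
gripper_force: 0.0
```

```bash
cat >> h.py <<'E'
def wrist_cloud(d,s):
    "world xyz per pixel of the fisheye wrist camera; depth along the optical axis"
    p=bot.camera_params('wrist'); v,u=np.mgrid[:384,:512]
    x=(u-p['cx'])/p['fx']; y=(v-p['cy'])/p['fy']; th=np.hypot(x,y)+1e-9
    k=np.tan(np.minimum(th,1.5))/th
    P=np.stack([x*k*d,-y*k*d,-d],-1); H=p['hand_eye']
    P=P@H[:3,:3].T+H[:3,3]
    return P@R.from_rotvec(s['orientation']).as_matrix().T+s['tcp_pos']
E
python3 - <<'E'
from h import *
st(); s=bot.state(); im,d=bot.capture('wrist'); save(im,'w1'); P=wrist_cloud(d,s)
for r in bot.cut_out('stamp','wrist'):
    m=r['region']&(d>0); z=P[...,2]
    o=[]
    for a,b in ((.004,.018),(.04,.09)):
        Q=P[m&(z>a)&(z<b)]
        if len(Q)>8: rc=cv2.minAreaRect((Q[:,:2]*1000).astype(np.float32)); o.append([np.round(rc[0],1).tolist(),np.round(rc[1]).tolist(),round(rc[2],1),len(Q)])
    print(round(r['p'],2),o,np.round(np.percentile(z[m],98),3))
print([(round(r['p'],2),np.round(r['at'],3).tolist()) for r in bot.place_of('stamp','wrist')])
E
```

```text
t 2.95 tcp [ 0.4432 -0.1089  0.1668] ydeg 75.64 tilt [-0.0005  0.0007] F [-0.42  0.43 -0.63] w 0.0598 g 0.0
0.91 [[[467.4, -33.1], [40.0, 16.0], 63.1, 376], [[466.8, -32.6], [14.0, 15.0], 27.7, 174]] 0.047
0.87 [[[524.9, -148.7], [25.0, 39.0], 28.6, 455], [[532.7, -157.5], [19.0, 12.0], 53.2, 128]] 0.069
0.75 [[[375.9, -135.2], [39.0, 17.0], 7.7, 394], [[376.4, -135.3], [16.0, 15.0], 74.0, 212]] 0.046
0.55 [[[447.2, -128.7], [60.0, 24.0], 75.4, 935], [[447.6, -128.4], [23.0, 23.0], 38.9, 509]] 0.068
[(0.94, [0.537, -0.158, -0.0]), (0.91, [0.47, -0.034, -0.0]), (0.79, [0.378, -0.135, -0.0]), (0.71, [0.444, -0.128, -0.003])]
```

View pics/w1.png

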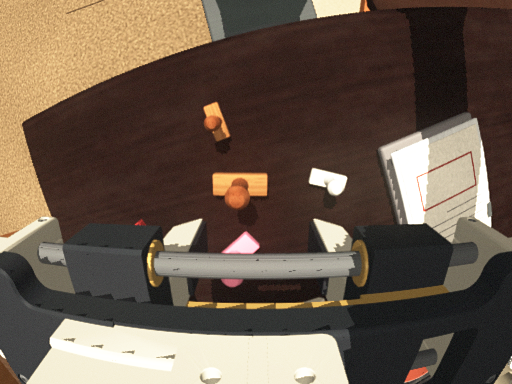

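Emit:
apply_moves --plan '[{"fingers":-0.3,"delta_pos":[-0.29,-0.61,0.6],"twist":0.05},{"fingers":-0.3,"delta_pos":[-0.29,-0.61,1.5],"twist":0.05},{"fingers":-0.3,"delta_pos":[-0.29,-0.61,2.4],"twist":0.05},{"fingers":-0.3,"delta_pos":[-0.29,-0.61,2.4],"twist":0.05},{"fingers":-0.3,"delta_pos":[-0.29,-0.61,2.4],"twist":0.05}]'

```text
time_s: 3.52
tcp_pos: [0.4468, -0.1289, 0.0945]
orientation: [-0.398, -3.114, -0.002]
ft_force: [0.4, 0.1, 0.4]
width: 0.0597
gripper_force: 0.0
```

Run:
```python
from h import *
st(); go((.4473,-.1286,.034),75.4)
```

```text
t 3.52 tcp [ 0.4468 -0.1289  0.0945] ydeg 75.43 tilt [-0.0024  0.0013] F [0.38 0.1  0.35] w 0.0597 g 0.0
delta [-0.018  0.011  2.017] twist 0.005
```

Emit:
apply_moves --plan '[{"fingers":-0.3,"delta_pos":[-0.02,0.01,1.0],"twist":0},{"fingers":-0.3,"delta_pos":[-0.02,0.01,2.0],"twist":0},{"fingers":-0.3,"delta_pos":[-0.02,0.01,2.0],"twist":0},{"fingers":-0.3,"delta_pos":[-0.02,0.01,2.0],"twist":0},{"fingers":0.3,"delta_pos":[-0.02,0.01,2.0],"twist":0},{"fingers":0.6,"delta_pos":[-0.02,0.01,2.0],"twist":0},{"fingers":0.8,"delta_pos":[-0.02,0.01,2.0],"twist":0},{"fingers":1.0,"delta_pos":[-0.02,0.01,2.0],"twist":0},{"fingers":1.0,"delta_pos":[-0.02,0.01,2.0],"twist":0},{"fingers":1.0,"delta_pos":[-0.02,0.01,2.0],"twist":0},{"fingers":1.0,"delta_pos":[-0.02,0.01,2.0],"twist":0}]' --newtons 30

```text
time_s: 4.43
tcp_pos: [0.4484, -0.13, 0.0351]
orientation: [0.4, 3.115, -0.0]
ft_force: [-0.4, -0.4, 2.2]
width: 0.0207
gripper_force: 30.0
```

Run:
```python
from h import *
st()
```

```text
t 4.43 tcp [ 0.4484 -0.13    0.0351] ydeg 75.36 tilt [ 0.0007 -0.0004] F [-0.36 -0.41  2.16] w 0.0207 g 30.0
```

Emit:
apply_moves --plan '[{"fingers":1.0,"delta_pos":[0,0,-0.4],"twist":0},{"fingers":1.0,"delta_pos":[0,0,-1.2],"twist":0},{"fingers":1.0,"delta_pos":[0,0,-2.2],"twist":0},{"fingers":1.0,"delta_pos":[0,0,-3.3],"twist":0},{"fingers":1.0,"delta_pos":[0,0,-3.3],"twist":0},{"fingers":1.0,"delta_pos":[0,0,-3.3],"twist":0},{"fingers":1.0,"delta_pos":[0,0,-3.3],"twist":0}]'

```text
time_s: 5.02
tcp_pos: [0.4477, -0.1296, 0.1332]
orientation: [-0.4, -3.115, -0.001]
ft_force: [-0.1, 0.4, -1.9]
width: 0.0206
gripper_force: 30.0
```

Run:
```python
from h import *
st(); s=bot.state(); im,d=bot.capture('wrist'); im2,d2=bot.capture('scene')
np.savez('w2.npz',im=im,d=d,P=wrist_cloud(d,s)); np.savez('s2.npz',im=im2,d=d2)
a=cv2.resize(im2[130:260,200:370],(680,520),interpolation=cv2.INTER_CUBIC)
b=cv2.resize(im,(512,384))
save(a,'s2'); 
M=R.from_rotvec(s['orientation']).as_matrix()
for c,dd,P in (('wrist',d,wrist_cloud(d,s)),('scene',d2,cloud('scene',d2))):
    for r in bot.cut_out('stamp',c):
        m=r['region']&(dd>0); Q=(P[m]-s['tcp_pos'])@M
        print(c,round(r['p'],2),len(Q),'tool med',np.round(np.median(Q,0),3),'z pct',np.round(np.percentile(Q[:,2],[2,98]),3))
```

```text
t 5.02 tcp [ 0.4477 -0.1296  0.1332] ydeg 75.35 tilt [-0.0008  0.0005] F [-0.11  0.41 -1.89] w 0.0206 g 30.0
wrist 0.97 3209 tool med [0.008 0.001 0.021] z pct [-0.031  0.031]
wrist 0.94 783 tool med [ 0.068 -0.023  0.124] z pct [0.087 0.134]
wrist 0.83 410 tool med [-0.084 -0.005  0.068] z pct [0.064 0.131]
wrist 0.68 688 tool med [0.007 0.094 0.123] z pct [0.086 0.126]
scene 0.55 338 tool med [ 0.007 -0.004  0.022] z pct [-0.031  0.134]
scene 0.45 135 tool med [ 0.072 -0.029  0.123] z pct [0.089 0.132]
```

View pics/s2.png

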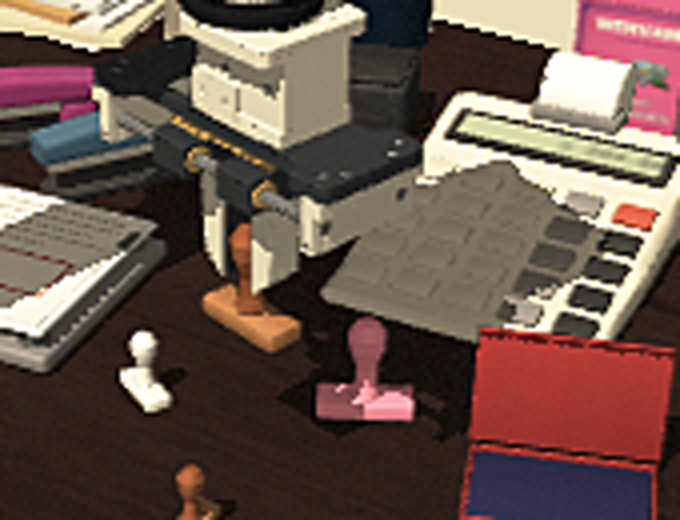

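The stamp is held upright, at about (250,300) in the crop. Next I measure the foot's pose in the hand and work out the move to above the pad.

```bash
cat >> h.py <<'E'
def held(P,reg,s):
    "foot of the held stamp in tool axes: rect of top face, tilt of top face, height"
    M=R.from_rotvec(s['orientation']).as_matrix(); Q=(P[reg]-s['tcp_pos'])@M
    F=Q[(Q[:,2]>.010)&(Q[:,2]<.04)]
    hist,e=np.histogram(F[:,2],30); z0=e[hist.argmax()]
    T=F[abs(F[:,2]-z0)<.004]
    A=np.c_[T[:,:2],np.ones(len(T))]; c=np.linalg.lstsq(A,T[:,2],rcond=None)[0]
    k=abs(T[:,2]-A@c)<.0015; c=np.linalg.lstsq(A[k],T[k,2],rcond=None)[0]
    rc=cv2.minAreaRect((T[k][:,:2]*1000).astype(np.float32))
    K=Q[Q[:,2]<-.015]
    print('foot rect mm',np.round(rc[0],1),np.round(rc[1],1),round(rc[2],2),'slopes',np.round(c,4),k.sum(),'knob y range',np.round(np.percentile(K[:,1],[2,50,98]),4) if len(K) else None)
E
python3 - <<'E'
from h import *
s=bot.state(); D=np.load('w2.npz')
r=bot.cut_out('stamp','wrist')
r=[q for q in r if abs(np.median(D['P'][q['region']&(D['d']>0)],0)[2]-.11)<.03][0]
held(D['P'],r['region']&(D['d']>0),s)
# press pose over the pad: raw targets for the TCP with yaw 111.7
st(); go((.517,-.2985,.133),111.7)
E
```

```text
foot rect mm [1.2 1. ] [59.4 23.3] 88.63 slopes [0.0399 0.005  0.0206] 1422 knob y range [-0.0084  0.0011  0.011 ]
t 5.27 tcp [ 0.4476 -0.1296  0.1327] ydeg 75.36 tilt [-0.002   0.0011] F [ 0.72 -0.38  0.16] w 0.0208 g 30.0
delta [-3.662 -4.864 -0.02 ] twist -7.269
```

Emit:
apply_moves --plan '[{"fingers":1.0,"delta_pos":[-1.0,-1.2,0],"twist":-1.4},{"fingers":1.0,"delta_pos":[-1.8,-2.3,0],"twist":-2.8},{"fingers":1.0,"delta_pos":[-2.6,-3.4,0],"twist":-4.2},{"fingers":1.0,"delta_pos":[-3.4,-4.4,0],"twist":-5.6},{"fingers":1.0,"delta_pos":[-3.71,-4.86,0],"twist":-7.0},{"fingers":1.0,"delta_pos":[-3.71,-4.86,0],"twist":-7.5},{"fingers":1.0,"delta_pos":[-3.71,-4.86,0],"twist":-7.5},{"fingers":1.0,"delta_pos":[-3.71,-4.86,0],"twist":-7.5},{"fingers":1.0,"delta_pos":[-3.71,-4.86,0],"twist":-7.5}]'

```text
time_s: 6.02
tcp_pos: [0.5187, -0.2982, 0.1333]
orientation: [0.621, -3.079, -0.002]
ft_force: [-0.2, 0.2, -0.4]
width: 0.0204
gripper_force: 30.0
```

Run:
```python
from h import *
st(); go((.5185,-.299,.060),113); s=bot.state(); im,d=bot.capture('wrist'); P=wrist_cloud(d,s); save(im,'w3')
for r in bot.cut_out('ink_pad','wrist')[:2]:
    m=r['region']&(d>0)&(P[...,2]>0.003)&(P[...,2]<.02); rc=cv2.minAreaRect((P[m][:,:2]*1000).astype(np.float32)); print(round(r['p'],2),rc,m.sum())
print([(round(r['p'],2),np.round(r['at'],3).tolist()) for r in bot.place_of('ink_pad','wrist')])
r=bot.cut_out('stamp','wrist')
for q in r:
    m=q['region']&(d>0)
    if abs(np.median(P[m],0)[2]-.11)<.03: held(P,m,s)
```

```text
t 6.02 tcp [ 0.5187 -0.2982  0.1333] ydeg 112.79 tilt [-0.001  0.001] F [-0.19  0.23 -0.39] w 0.0204 g 30.0
delta [ 0.014 -0.026  2.442] twist -0.042
0.75 ((516.6273803710938, -298.0894470214844), (74.02883911132812, 112.07013702392578), 21.900413513183594) 6472
0.42 ((738.6796875, 1.1254663467407227), (36.42067337036133, 4.910701274871826), 23.172941207885742) 46
[(0.96, [0.515, -0.304, -0.004])]
foot rect mm [0.7 0.7] [23.3 59.7] 1.21 slopes [0.0394 0.0045 0.0214] 1410 knob y range [-0.0084  0.0014  0.0109]
```

View pics/w3.png

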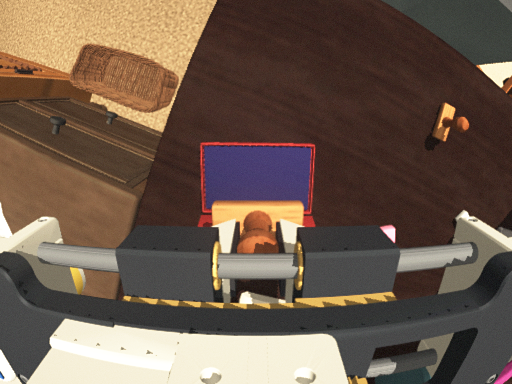

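Emit:
apply_moves --plan '[{"fingers":1.0,"delta_pos":[0,0,0.8],"twist":0.2},{"fingers":1.0,"delta_pos":[0,0,1.7],"twist":0.2},{"fingers":1.0,"delta_pos":[0,0,2.4],"twist":0.2},{"fingers":1.0,"delta_pos":[0,0,2.75],"twist":0.2},{"fingers":1.0,"delta_pos":[0,0,2.75],"twist":0.2},{"fingers":1.0,"delta_pos":[0,0,2.75],"twist":0.2}]'

```text
time_s: 6.72
tcp_pos: [0.5192, -0.2989, 0.0516]
orientation: [-0.596, 3.085, 0.0]
ft_force: [0.5, -0.3, -0.7]
width: 0.0208
gripper_force: 30.0
```

Emit:
apply_moves --plan '[{"fingers":1.0,"delta_pos":[0,0,0.04],"twist":0},{"fingers":1.0,"delta_pos":[0,0,0.08],"twist":0},{"fingers":1.0,"delta_pos":[0,0,0.1],"twist":0}]'

```text
time_s: 6.97
tcp_pos: [0.5195, -0.2994, 0.0494]
orientation: [-0.595, 3.083, -0.002]
ft_force: [-0.2, -0.1, -0.2]
width: 0.0207
gripper_force: 30.0
```

Emit:
apply_moves --plan '[{"fingers":1.0,"delta_pos":[0,0,0.03],"twist":0},{"fingers":1.0,"delta_pos":[0,0,0.06],"twist":0},{"fingers":1.0,"delta_pos":[0,0,0.06],"twist":0}]'

```text
time_s: 7.22
tcp_pos: [0.5191, -0.2991, 0.0466]
orientation: [-0.595, 3.084, -0.001]
ft_force: [-0.4, -0.2, -0.2]
width: 0.0207
gripper_force: 30.0
```

Emit:
apply_moves --plan '[{"fingers":1.0,"delta_pos":[0,0,0.03],"twist":0},{"fingers":1.0,"delta_pos":[0,0,0.04],"twist":0},{"fingers":1.0,"delta_pos":[0,0,0.04],"twist":0}]'

```text
time_s: 7.47
tcp_pos: [0.5194, -0.2993, 0.0465]
orientation: [-0.595, 3.084, -0.002]
ft_force: [-3.2, 1.1, 7.5]
width: 0.0207
gripper_force: 30.0
```

Emit:
apply_moves --plan '[{"fingers":1.0,"delta_pos":[0,0,0.02],"twist":0},{"fingers":1.0,"delta_pos":[0,0,0.02],"twist":0},{"fingers":1.0,"delta_pos":[0,0,0.02],"twist":0}]'

```text
time_s: 7.72
tcp_pos: [0.5194, -0.2993, 0.0464]
orientation: [-0.595, 3.083, -0.002]
ft_force: [-3.0, 1.4, 11.5]
width: 0.0206
gripper_force: 30.0
```

Run:
```python
from h import *
st(); s=bot.state(); print(np.round(s['moment'],3)); im,d=bot.capture('wrist'); P=wrist_cloud(d,s)
for q in bot.cut_out('stamp','wrist'):
    m=q['region']&(d>0)
    if abs(np.median(P[m],0)[1]+.3)<.03: held(P,m,s)
k=(abs(P[...,0]-.5)<.02)&(abs(P[...,1]+.3)<.04)&(P[...,2]<.02)&(d>0)
Q=P[k];c=np.linalg.lstsq(np.c_[Q[:,:2],np.ones(len(Q))],Q[:,2],rcond=None)[0];print('pad plane',np.round(c,4),len(Q),np.median(Q[:,2]))
```

```text
t 7.72 tcp [ 0.5194 -0.2993  0.0464] ydeg 111.86 tilt [ 0.0016 -0.0011] F [-3.02  1.39 11.46] w 0.0206 g 30.0
[ 0.304  0.574 -0.023]
foot rect mm [0.6 1.1] [23.6 59.6] 0.01 slopes [ 0.0318 -0.0003  0.0213] 1450 knob y range [-0.0084  0.0014  0.0108]
pad plane [ 0.1743  0.0604 -0.0604] 5375 0.008258805651874257
```

Run:
```python
from h import *
D=np.load('w2.npz'); P=D['P']; d=D['d']
k=(abs(P[...,0]-.4)<.12)&(abs(P[...,1]+.13)<.15)&(abs(P[...,2])<.006)&(d>0)
Q=P[k]
for i in range(3):
    A=np.c_[Q[:,:2],np.ones(len(Q))];c=np.linalg.lstsq(A,Q[:,2],rcond=None)[0];Q=Q[abs(Q[:,2]-A@c)<.002]
a=np.radians(75.4)
print('desk slope world',np.round(c,4),len(Q),'tool x slope of tool z:',-(c[0]*-np.sin(a)+c[1]*np.cos(a)),'y',-( -0))
```

```text
desk slope world [ 0.0001 -0.0002 -0.001 ] 51416 tool x slope of tool z: 0.0001571621290788905 y 0
```

```bash
cat >> h.py <<'E'
def tilt(P,d,s):
    "slope of the held foot's top face, inner part only"
    M=R.from_rotvec(s['orientation']).as_matrix(); Q=(P-s['tcp_pos'])@M
    k=(d>0)&(Q[...,0]>-.004)&(Q[...,0]<.010)&(abs(Q[...,1]-.001)<.028)&(abs(Q[...,1]-.001)>.0115)&(abs(Q[...,2]-.0205)<.004); Q=Q[k]
    for i in range(4):
        A=np.c_[Q[:,:2],np.ones(len(Q))];c=np.linalg.lstsq(A,Q[:,2],rcond=None)[0];Q=Q[abs(Q[:,2]-A@c)<.001]
    b=[np.round(np.median(Q[(Q[:,0]>x)&(Q[:,0]<x+.002),2]),4) for x in np.arange(-.004,.01,.002)]
    print('inner slopes',np.round(c,4),len(Q),b)
E
python3 - <<'E'
from h import *
s=bot.state(); im,d=bot.capture('wrist'); tilt(wrist_cloud(d,s),d,s); st()
D=np.load('w2.npz'); s2=dict(tcp_pos=np.array([.4477,-.1296,.1332]),orientation=s['orientation']*0+np.array([-.4,-3.115,-.001])); tilt(D['P'],D['d'],s2)
E
```

```text
inner slopes [ 0.004  -0.0023  0.0212] 629 [np.float64(0.0213), np.float64(0.0213), np.float64(0.0213), np.float64(0.0212), np.float64(0.0211), np.float64(0.0212), np.float64(0.0213)]
t 7.87 tcp [ 0.5194 -0.2993  0.0464] ydeg 111.86 tilt [ 0.0016 -0.0011] F [-1.62  1.54 11.51] w 0.0205 g 30.0
inner slopes [-0.0038  0.0052  0.0214] 585 [np.float64(0.021), np.float64(0.0214), np.float64(0.0215), np.float64(0.0214), np.float64(0.0213), np.float64(0.0213), np.float64(0.0214)]
```

Emit:
apply_moves --plan '[{"fingers":1.0,"delta_pos":[0,0,-0.6],"twist":0},{"fingers":1.0,"delta_pos":[0,0,-1.5],"twist":0},{"fingers":1.0,"delta_pos":[0,0,-2.5],"twist":0},{"fingers":1.0,"delta_pos":[0,0,-3.3],"twist":0},{"fingers":1.0,"delta_pos":[0,0,-3.3],"twist":0},{"fingers":1.0,"delta_pos":[0,0,-3.3],"twist":0}]'

```text
time_s: 8.37
tcp_pos: [0.5196, -0.2994, 0.1451]
orientation: [-0.595, 3.082, -0.004]
ft_force: [-0.4, -0.0, -1.4]
width: 0.0206
gripper_force: 30.0
```

Run:
```python
from h import *
st(); go((.44,.105,.145),98.2)
```

```text
t 8.37 tcp [ 0.5196 -0.2994  0.1451] ydeg 111.86 tilt [ 0.0026 -0.0019] F [-0.44 -0.03 -1.38] w 0.0206 g 30.0
delta [-2.557 13.499 -0.029] twist 2.732
```

Emit:
apply_moves --plan '[{"fingers":1.0,"delta_pos":[-0.5,1.0,0],"twist":0.4},{"fingers":1.0,"delta_pos":[-1.1,2.1,0],"twist":0.8},{"fingers":1.0,"delta_pos":[-1.7,3.3,0],"twist":1.2},{"fingers":1.0,"delta_pos":[-2.3,4.5,0],"twist":1.6},{"fingers":1.0,"delta_pos":[-2.9,5.7,0],"twist":2.0},{"fingers":1.0,"delta_pos":[-3.5,6.9,0],"twist":2.4},{"fingers":1.0,"delta_pos":[-4.2,8.1,0],"twist":2.73},{"fingers":1.0,"delta_pos":[-4.8,9.3,0],"twist":2.73},{"fingers":1.0,"delta_pos":[-5.4,10.5,0],"twist":2.73},{"fingers":1.0,"delta_pos":[-6.0,11.6,0],"twist":2.73},{"fingers":1.0,"delta_pos":[-6.37,12.3,0],"twist":2.73},{"fingers":1.0,"delta_pos":[-6.37,12.3,0],"twist":2.73}]'

```text
time_s: 9.37
tcp_pos: [0.558, 0.1193, 0.142]
orientation: [0.232, -3.131, -0.002]
ft_force: [-0.6, -0.6, -0.7]
width: 0.0203
gripper_force: 30.0
```

Emit:
apply_moves --plan '[{"fingers":1.0,"delta_pos":[0,0,0],"twist":0},{"fingers":1.0,"delta_pos":[0,0,0],"twist":0},{"fingers":1.0,"delta_pos":[0,0,0],"twist":0}]'

```text
time_s: 9.62
tcp_pos: [0.5586, 0.1133, 0.143]
orientation: [0.222, -3.132, 0.0]
ft_force: [-0.1, -0.6, -0.4]
width: 0.0208
gripper_force: 30.0
```

Run:
```python
from h import *
st(); s=bot.state(); im,d=bot.capture('wrist'); P=wrist_cloud(d,s); np.savez('w4.npz',im=im,d=d,P=P); save(im,'w4'); tilt(P,d,s)
for q in bot.cut_out('stamp','wrist'):
    m=q['region']&(d>0)
    if abs(np.median(P[m],0)[1]-.11)<.03: held(P,m,s)
i=im.astype(int)
red=(i[...,0]>i[...,1]*1.3)&(i[...,0]>70)&(abs(P[...,2]-.033)<.006)&(np.hypot(P[...,0]-.497,P[...,1]-.109)<.056)
Q=P[red]; print('frame',red.sum(),cv2.minAreaRect((Q[:,:2]*1000).astype(np.float32)),np.median(Q[:,2]))
q=bot.cut_out('form_stand','wrist')[0]; m=q['region']&(abs(P[...,2]-.033)<.004)&(d>0); print('form',cv2.minAreaRect((P[m][:,:2]*1000).astype(np.float32)))
print([(round(r['p'],2),np.round(r['at'],3).tolist()) for r in bot.place_of('frame','wrist')])
```

```text
t 9.62 tcp [0.5586 0.1133 0.143 ] ydeg 98.13 tilt [-0.0014 -0.0004] F [-0.07 -0.65 -0.37] w 0.0208 g 30.0
inner slopes [-0.0076  0.0031  0.0215] 634 [np.float64(0.0217), np.float64(0.0214), np.float64(0.0215), np.float64(0.0214), np.float64(0.0215), np.float64(0.0214), np.float64(0.0214)]
foot rect mm [0.8 0.8] [23.1 59.6] 0.32 slopes [0.0387 0.0033 0.0213] 1419 knob y range [-0.0083  0.0011  0.0106]
frame 590 ((498.0976257324219, 110.27093505859375), (45.82183074951172, 86.5177993774414), 8.820623397827148) 0.032966019035739244
form ((519.618896484375, 113.38151550292969), (159.75241088867188, 130.6708221435547), 8.57512378692627)
[(0.71, [0.5, 0.11, 0.03])]
```

View pics/w4.png

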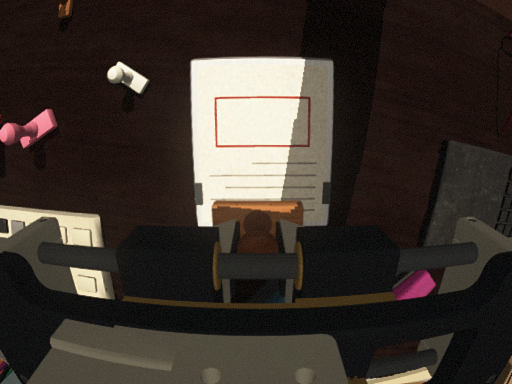

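Wrist view: frame centred at (262,121), held foot at (258,213). Frame centre (0.498,0.110), yaw ≈8.5°.

Run:
```python
from h import *
go((.4984,.1093,.1),98.4)
```

```text
delta [2.02  0.144 1.455] twist -0.057
```

Emit:
apply_moves --plan '[{"fingers":1.0,"delta_pos":[0.8,0.05,0.2],"twist":-0.06},{"fingers":1.0,"delta_pos":[1.5,0.1,0.5],"twist":-0.06},{"fingers":1.0,"delta_pos":[2.02,0.14,0.9],"twist":-0.06},{"fingers":1.0,"delta_pos":[2.02,0.14,1.4],"twist":-0.06},{"fingers":1.0,"delta_pos":[2.02,0.14,1.9],"twist":-0.06},{"fingers":1.0,"delta_pos":[2.02,0.14,1.9],"twist":-0.06},{"fingers":1.0,"delta_pos":[2.02,0.14,1.9],"twist":-0.06},{"fingers":1.0,"delta_pos":[2.02,0.14,1.9],"twist":-0.06}]'

```text
time_s: 10.48
tcp_pos: [0.4991, 0.1099, 0.0874]
orientation: [-0.232, 3.132, 0.0]
ft_force: [0.2, -0.1, -0.8]
width: 0.0206
gripper_force: 30.0
```

Run:
```python
from h import *
st(); go((.4984,.1093,.07),98.4); s=bot.state(); im,d=bot.capture('wrist'); P=wrist_cloud(d,s); tilt(P,d,s); save(cv2.resize(im[60:300,110:410],(750,600),interpolation=cv2.INTER_CUBIC),'w5')
for q in bot.cut_out('stamp','wrist'):
    m=q['region']&(d>0)
    if abs(np.median(P[m],0)[1]-.11)<.03: held(P,m,s)
```

```text
t 10.48 tcp [0.4991 0.1099 0.0874] ydeg 98.48 tilt [0.0012 0.0002] F [ 0.18 -0.07 -0.8 ] w 0.0206 g 30.0
delta [ 0.027 -0.017  0.581] twist 0.016
inner slopes [-0.011   0.0051  0.0214] 647 [np.float64(0.0219), np.float64(0.0216), np.float64(0.0216), np.float64(0.0214), np.float64(0.0212), np.float64(0.0214), np.float64(0.0213)]
foot rect mm [0.8 0.8] [59.4 23. ] 89.76 slopes [0.0424 0.0048 0.0213] 1432 knob y range [-0.0083  0.0011  0.011 ]
```

View pics/w5.png

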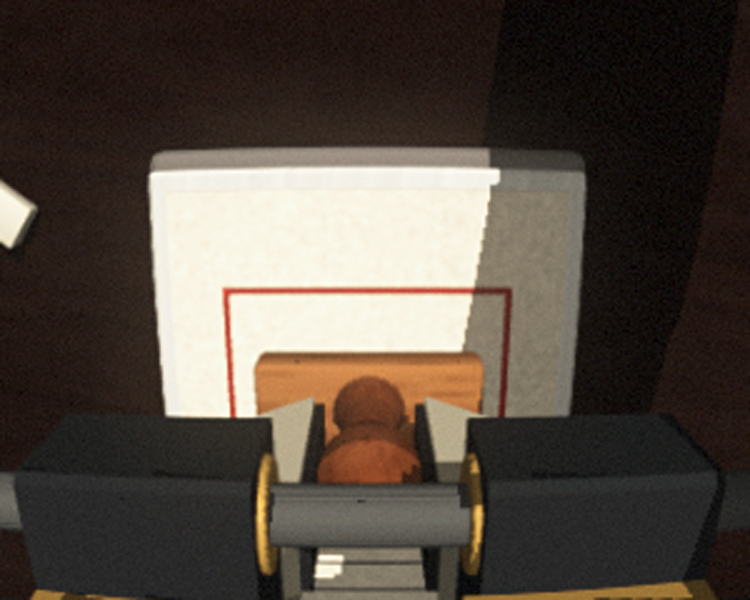

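The foot, at columns 256–483, sits centred and square within the frame, at 225–512. Descending.

Emit:
apply_moves --plan '[{"fingers":1.0,"delta_pos":[0.02,-0.02,0.2],"twist":0},{"fingers":1.0,"delta_pos":[0.02,-0.02,0.4],"twist":0},{"fingers":1.0,"delta_pos":[0.02,-0.02,0.58],"twist":0},{"fingers":1.0,"delta_pos":[0.02,-0.02,0.58],"twist":0},{"fingers":1.0,"delta_pos":[0.02,-0.02,0.58],"twist":0}]'

```text
time_s: 11.0
tcp_pos: [0.4976, 0.1094, 0.0688]
orientation: [0.233, -3.132, -0.0]
ft_force: [0.2, 0.0, -0.5]
width: 0.0204
gripper_force: 30.0
```

Emit:
apply_moves --plan '[{"fingers":1.0,"delta_pos":[0,0,0.03],"twist":0},{"fingers":1.0,"delta_pos":[0,0,0.06],"twist":0},{"fingers":1.0,"delta_pos":[0,0,0.1],"twist":0},{"fingers":1.0,"delta_pos":[0,0,0.1],"twist":0},{"fingers":1.0,"delta_pos":[0,0,0.1],"twist":0}]'

```text
time_s: 11.42
tcp_pos: [0.4981, 0.1094, 0.0665]
orientation: [-0.233, 3.132, 0.0]
ft_force: [-0.6, -1.0, 2.2]
width: 0.0204
gripper_force: 30.0
```

Run:
```python
from h import *
for i in range(3): st(); bot.capture('scene')
```

```text
t 11.42 tcp [0.4981 0.1094 0.0665] ydeg 98.51 tilt [0.0006 0.0001] F [-0.64 -0.98  2.22] w 0.0204 g 30.0
t 11.47 tcp [0.498  0.1094 0.0665] ydeg 98.51 tilt [0.0005 0.    ] F [ 0.36 -0.72  2.91] w 0.0205 g 30.0
t 11.52 tcp [0.498  0.1094 0.0665] ydeg 98.51 tilt [0.0004 0.    ] F [-0.12 -0.7   1.52] w 0.0204 g 30.0
```

Emit:
apply_moves --plan '[{"fingers":1.0,"delta_pos":[0,0,0.03],"twist":0},{"fingers":1.0,"delta_pos":[0,0,0.06],"twist":0},{"fingers":1.0,"delta_pos":[0,0,0.08],"twist":0},{"fingers":1.0,"delta_pos":[0,0,0.08],"twist":0},{"fingers":1.0,"delta_pos":[0,0,0.08],"twist":0}]'

```text
time_s: 11.98
tcp_pos: [0.498, 0.1094, 0.064]
orientation: [-0.233, 3.133, -0.0]
ft_force: [-0.9, -1.2, 4.3]
width: 0.0207
gripper_force: 30.0
```

Run:
```python
from h import *
F=[]
for i in range(8):
    s=bot.state(); F.append(s['ft_force']); im,d=bot.capture('wrist')
st(); print(np.mean(F,0)); P=wrist_cloud(d,s); tilt(P,d,s)
a=np.load('w4.npz')
# paper height near the frame: before / now
for n,p,dd in (('before',a['P'],a['d']),('now',P,d)):
    k=(dd>0)&(abs(p[...,0]-.462)<.012)&(abs(p[...,1]-.105)<.03)&(p[...,2]>.015); print(n,k.sum(),np.round(np.median(p[k],0),4))
```

```text
t 12.38 tcp [0.498  0.1094 0.0639] ydeg 98.5 tilt [0.0003 0.0001] F [ 1.03 -2.53  3.04] w 0.0205 g 30.0
[ 0.08674765 -1.77710754  4.65555119]
inner slopes [0.0067 0.0025 0.0213] 630 [np.float64(0.0223), np.float64(0.0215), np.float64(0.0214), np.float64(0.0212), np.float64(0.0213), np.float64(0.0213), np.float64(0.0214)]
before 1772 [0.462  0.1051 0.0328]
now 22802 [0.4699 0.1123 0.1532]
```

Run:
```python
from h import *
im,d=bot.capture('scene'); p=cloud('scene',d); a=np.load('scene.npz'); q=cloud('scene',a['d'])
s=bot.state(); iw,dw=bot.capture('wrist'); w=wrist_cloud(dw,s); b=np.load('w4.npz')
for n,c in (('scene0',q),('scene',p),('w0',b['P']),('w',w)):
    k=(abs(c[...,0]-.462)<.012)&(abs(c[...,1]-.105)<.05)&(c[...,2]>.015)&(c[...,2]<.045); print(n,k.sum(),np.round(np.median(c[k],0),4) if k.sum() else '')
save(cv2.resize(im[100:300,120:390],(800,592),interpolation=cv2.INTER_CUBIC),'fin'); st()
```

```text
scene0 214 [0.4599 0.0968 0.033 ]
scene 193 [0.4611 0.1004 0.0292]
w0 2928 [0.462  0.1051 0.0328]
w 5233 [0.4617 0.1044 0.0287]
t 12.48 tcp [0.498  0.1094 0.0639] ydeg 98.51 tilt [0.0003 0.    ] F [ 0.17 -1.91  6.34] w 0.0204 g 30.0
```

View pics/fin.png

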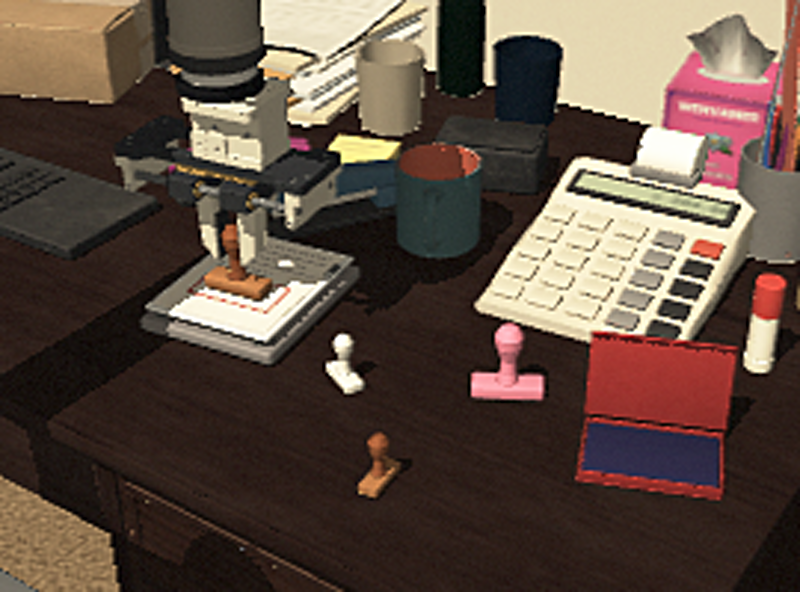

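The plate has sunk about 4 mm at about 5 N. The stamp, at (240,280), stands upright inside the frame, and nothing else was disturbed. Handing in.

```bash
python3 -c "
from bench import bot
print(bot.hand_in())"
```

```text
the job is handed in; nothing more can be done
None
```

The job is handed in: I inked the larger wooden stamp on the pad and am holding it upright and square inside the red frame at about 5 N, with the plate sunk about 4 mm and nothing else on the desk disturbed.

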